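# Park the polisher's dial and hold its guard open

### The job

Turn the dial on the grey speed control box until its white line points at the red index tab, and only then lift the polishing unit's clear spring guard by its black grip to 45 degrees open, the red tick on its quadrant (within 5 degrees), and hold it still there for the goldsmith to change the buff. The guard springs shut if let go, so finish while still holding it open. Leave the other things on the bench where they are.

Things in the scene. Friction and masses are not known exactly. Their poses are not given: they have to be found in the camera images.
- polisher: Bench polishing unit, fixed: green open-topped hood 150 (x) x 170 (y) x 100 mm high, a grey buff inside, covered by the guard. Origin: centre of its underside; front faces its own -x (to the robot), z up. Aluminium arcs (85 mm radius about the hinge, up to 192 mm above the bench) outside both side walls: a black tick every 15 degrees of opening, a bigger red tick at 45 degrees.
- guard_hinge (a point): Point on the middle of the guard's hinge line, at the top rear edge of the polishing unit (75 mm behind its centre, 103.5 mm above the bench). The line runs along the polishing unit's y axis; this point turns with the guard.
- guard_grip (a point): Centre of the guard's grip: a black roller, 26 mm across and 18 mm wide, axis parallel to the hinge line (unit's y); fingers can close on its flat ends along y. It sits on a 10 mm wide steel stem 45 mm ahead of the guard's front edge, 200 mm from the hinge line, at hinge height (103.5 mm above the bench) when shut; free space beside and below.
- guard (a joint): Opening angle of the guard: clear pane in a yellow frame, 155 mm long, 170 mm wide, 7 mm thick, about 0.25 kg, hinged at the unit's rear. 0 is shut (level); grows as the front with its grip rises and swings back; stop at 1.4 rad; 0.785 is 45 degrees. Spring and weight always pull it shut (2 to 4 N to lift at the grip); it never stays open by itself.
- control_box: Grey speed control box fixed to the bench, 100 x 110 mm and 46 mm high, with the dial on top. Origin: centre of its underside; its front faces its own -x; z up. A tall dark steel rack stands along the right side of the bench (from about 0.52 m right of the robot base axis): swing the arm in clear of it.
- dial_axis (a point): Point on the dial's vertical axis at a good height to grip the bar, 75 mm above the bench; fixed to the control box.
- dial_line (a point): Outer end of the white line on top of the dial's grip bar, 22 mm from the axis and 85 mm above the bench. Its x axis points outward along the bar and the line. The bar is 44 mm long, 14 mm wide and 30 mm tall, from 55 to 85 mm above the bench, on a black disc 55 mm across.
- dial (a joint): Angle of the dial. At 0 the white line points to the control box's +y (left); it grows clockwise seen from above (1.57: line points to the box's +x, away from its front), range 0 to 2.4 rad. Turns with slight friction (0.05 N m) and stays where it is left.
- index_mark (a point): Red index tab lying on the face of the control box beside the dial's disc, 35 mm from the axis and 50 mm above the bench. Its x axis points outward from the dial's axis. It does not move during the job.
- index (a joint): Angle of the red index tab, measured just as the dial's: the dial is set when joint dial equals this value. Always clockwise of the dial's starting place, by 0.6 to 1.5 rad.
- mug: Beige mug with coffee, 82 x 116 x 96 mm; loose on the bench, to be left alone. Origin: centre of its underside.
- charcoal: Black charcoal block, 59 x 90 x 16 mm; loose on the bench, to be left alone. Origin: centre of its underside.
- ring_clamp: Wooden ring clamp, 118 x 75 x 28 mm; loose on the bench, to be left alone. Origin: centre of its underside.
- flux_tin: Round grey tin, 57 mm across, 30 mm high; loose on the bench, to be left alone. Origin: centre of its underside.
- ring_blank_0: Brass ring blank, 22 mm across, 6 mm high; loose on the bench, to be left alone. Origin: centre of its underside.
- ring_blank_2: Silver ring blank, 24 mm across, 9 mm high; loose on the bench, to be left alone. Origin: centre of its underside.
- bone: Small tan polishing block, 35 x 52 x 10 mm; loose on the bench, to be left alone. Origin: centre of its underside.

How it is judged:
By the outcome, as a careful person would: the job done as asked, in the order asked, and still so for the second after the job is handed in, while the arm keeps its last pose, push and grip.
It also fails if it takes over 53 s, if anything falls off the work surface, if the arm or the gripper's body presses on something with over 40 N, if the wrist force passes 120 N, or if a joint passes its speed limit or range.

### The arm

A 6-joint arm with a two-finger parallel gripper is mounted at the origin on a cart in front of the work surface, level with it; the furniture and walls round the work are solid. World frame = base frame: x ahead of the robot, y to its left, z up, the work surface at z = 0. Lengths are in mm, angles in rad, forces in N, time in s.
With the tool pointing down it reaches from about 400 to 925 mm from the base axis. Payload 12.5 kg.
Tool frame: the origin (TCP) lies between the finger pads; the fingertips stand 25 mm ahead of it and the grasp point (between the pads) lies 6 mm ahead of it; z points along the fingers, y is the line along which they close (so a half turn about z gives the same grasp; the last joint's range is limited). The gripper opens to 95 mm and grips with 3 to 60 N. Pads are 20 mm wide; open, the fingers measure 119 mm over their backs; the gripper's body (75 mm by 180 mm) begins 59 mm behind the grasp point.
Start: joints at [1.094, 0.491, 1.559, -0, 1.092, -0.106], TCP at [226.459, 582.546, 239.661] pointing down, gripper open.
Joint ranges: [-3.1, 3.1], [-0.84, 2.19], [0.05, 2.79], [-1.13, 4.28], [0.06, 2.93], [-2.69, 2.69]. Speed limits (rad/s): [2.22, 2.22, 2.79, 3.14, 3.14, 3.14].

### API

Orientations are given as [roll, pitch, yaw] about the fixed x, y, z axes, in that order (R = Rz(yaw) Ry(pitch) Rx(roll)).
In Python, from cell import state, read_camera, job_done, cut_out gives the robot as it stands. The module is installed in compiled form; this text tells all that it offers.
- The arm moves only by the tool jog_arm, never from a script. Its argument "motion" is a list of rows, each a list of 2 entries, a list of its own where there are three numbers: the shift along the tool's x, y, z in mm, then the turn about the tool's z in rad. A call has 1 to 5 rows; each row is the pose to reach, as a shift and turn from the pose commanded when the call began, along the tool's axes at that moment; what a row does not reach only later rows make up. A row lasts 1/10 s, in which the tool goes at most 50 mm and 8.59 degrees, less where a joint would pass 70% of its speed; a pose out of reach is approached as far as the arm can. A call with a gripper value outside its range is refused whole. "grip" is the closure, from 0 (fully open) to 1 (shut), set as the call begins (left out, the last holds). The fingers move at their own pace and stop on an object; the grip force is fixed at half the most. Time passes only in rows, so rows that repeat a pose let the fingers close. It gives the time, the measured TCP pose, the force, the opening and the grip force at its end, in the units of the state.
- state(): the state, without advancing time (a new reading comes with each control period).
- read_camera(name): name is "side" or "top"; returns a dict with "img" (384x512x3 uint8, blue, green, red), "vertical_fov" (degrees; the focal length in pixels is half the picture's height over the tangent of half this angle, whatever the lens; pixels are square), "cx", "cy" (the principal point, pixels), "k1" (the pictures are not rectified: a ray, as slopes to the right and down, at radius r is drawn at 1 + k1 r^2 times it, then the intrinsics apply), "extrinsics" (4x4, takes a point from camera to world coordinates). Camera axes: x right, y up, looking along -z (the intrinsics and any distortion apply to the point x, -y, -z); pixel columns grow to the right and rows downward; lengths in mm; the calibration is good to about 2 mm. A picture is of the moment at which its call begins. There is no depth.
- job_done(): hands the job in; it is judged then, once.
Trained networks look in a picture, given as the dict that the camera call returned (one of the last four; its "shot" number tells which), for a name from the list of things; names that differ only in an ending like _2 or _b are one class to them, and where a whole thing is asked for, a point or a joint stands for the part that bears it (a point fixed in the world has none). Each returns a list of dicts, best first, with "p" (0 to 1); they miss things now and then, are a little off and sometimes report something else, mostly with a low value. They report only what shows in the picture. A call takes as long as a camera call.
- cut_out(name, picture): "region" (384x512 bool, what is visible of it) and "box" ([left, top, right, bottom] in pixels, round what is visible of it).
The state is a dict: "t": time; "joints": joint angles; "qvel": joint speeds; "tau": joint torques, N m; "eef_pos": TCP position; "tcp_rot": TCP orientation; "ft_force": force on the tool from outside, world axes, zero at the start; "moment": the same for the moment, N m; "opening": opening from 0.0 (shut) to 1.0 (fully open); "grip_force": force on a finger pad.
Only numpy, scipy, OpenCV 4.12 (cv2) and the standard library are available. Lean on these libraries where they do the work, as an engineer would, in place of code of your own. Each camera call takes 0.05 s, during which the arm holds its last target. There are 200 camera calls.

## Working session

There is one attempt and no reset: what is moved stays moved. The work goes in short steps, Python scripts to look and compute and a tool call to move; the robot and the scene stay as the last step left them, time stands still between calls to the robot, and variables do not carry over. Pictures are saved under pics/ and viewed, at most 10 in all, crops included, and the job is handed in when it is done.

Besides the shell and the picture viewer there is one more tool, called after "Emit:" as a command line: name --argument value ..., lists and objects as JSON in quotes. jog_arm: Moves the arm, as the interface text tells. Its arguments: {"type":"object","properties":{"motion":{"type":"array"},"grip":{"type":"number"}},"required":["motion"]}

```bash
mkdir -p pics; cat > h.py <<'E'
import numpy as np, cv2
from cell import state, read_camera, job_done, cut_out
def K(p):
    h,w=p["img"].shape[:2]; f=h/2/np.tan(np.radians(p["vertical_fov"])/2)
    return np.array([[f,0,p["cx"]],[0,f,p["cy"]],[0,0,1.]]), np.array([p["k1"],0,0,0,0.])
def ray(p,uv):
    k,d=K(p); n=cv2.undistortPoints(np.array([[uv]],float),k,d)[0,0]
    E=np.array(p["extrinsics"]); return E[:3,3], E[:3,:3]@np.array([n[0],-n[1],-1])
def onz(p,uv,z):
    o,v=ray(p,uv); return o+v*(z-o[2])/v[2]
def proj(p,X):
    k,d=K(p); E=np.array(p["extrinsics"]); c=(np.atleast_2d(X)-E[:3,3])@E[:3,:3]
    c=c*[1,-1,-1]; return cv2.projectPoints(c,np.zeros(3),np.zeros(3),k,d)[0][:,0]
E
python3 - <<'E'
from h import *
s=state();print(s["t"],s["eef_pos"],s["tcp_rot"],s["opening"],s["ft_force"])
for n in("top","side"):
    p=read_camera(n);cv2.imwrite(f"pics/{n}0.png",p["img"]);print(n,p["extrinsics"],p["vertical_fov"],p["k1"])
    for o in("dial","index_mark","control_box","guard_grip","polisher","guard"):
        r=cut_out(o,p)
        for q in r[:2]:
            ys,xs=np.nonzero(q["region"]);print(o,round(q["p"],2),q["box"],xs.mean().round(1),ys.mean().round(1))
E
```

```text
0.0 [226.35407372 582.34330291 239.0539214 ] [-3.14047583e+00 -7.49046938e-05  2.77081933e+00] 1.0010301942114812 [-0.03821605  0.4912904   0.44113154]
top [[ 2.19139529e-01  9.55632637e-01 -1.96835287e-01  3.59671148e+02]
 [-9.75692919e-01  2.14407717e-01 -4.53062812e-02 -1.34835474e+02]
 [-1.09315645e-03  2.01979193e-01  9.79389203e-01  9.34599350e+02]
 [ 0.00000000e+00  0.00000000e+00  0.00000000e+00  1.00000000e+00]] 55.077962249685115 -0.03186902816595129
dial 0.55 [325.8, 174.5, 345.1, 196.0] 335.4 186.0
index_mark 0.58 [140.2, 111.3, 219.3, 199.7] 180.5 144.9
control_box 0.91 [309.1, 170.4, 356.7, 210.6] 333.0 188.3
guard_grip 0.91 [142.0, 113.2, 218.8, 199.2] 180.5 145.2
guard_grip 0.68 [258.0, 141.8, 278.5, 165.5] 266.9 153.1
polisher 0.6 [134.6, 97.0, 229.0, 201.4] 182.3 146.9
guard 0.82 [142.1, 109.8, 215.3, 198.6] 180.2 144.9
side [[-9.90592332e-01  7.85564401e-02 -1.12052300e-01  4.08998413e+02]
 [-1.36842855e-01 -5.74201785e-01  8.07196595e-01  5.84822598e+02]
 [-9.30139448e-04  8.14936314e-01  5.79549773e-01  5.98481815e+02]
 [ 0.00000000e+00  0.00000000e+00  0.00000000e+00  1.00000000e+00]] 57.81261018828139 -0.0010929608471803058
dial 0.5 [226.8, 152.8, 242.3, 174.6] 234.7 164.5
dial 0.34 [147.8, 215.4, 262.5, 276.9] 197.1 246.7
control_box 0.76 [221.1, 156.3, 251.5, 191.3] 235.4 174.7
guard_grip 0.84 [147.3, 213.0, 264.8, 277.8] 197.1 246.6
polisher 0.78 [136.2, 184.9, 259.9, 318.2] 192.8 262.0
polisher 0.36 [217.3, 157.1, 253.1, 190.1] 235.1 174.2
guard 0.87 [148.7, 213.4, 261.4, 277.6] 197.6 246.7
guard 0.43 [139.0, 184.6, 262.2, 315.4] 192.8 262.0
```

View pics/top0.png

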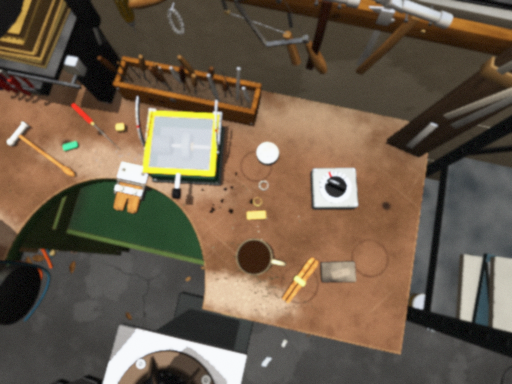

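View pics/side0.png

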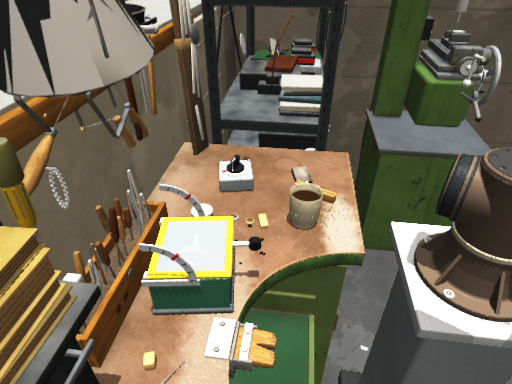

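The top view shows the dial at about (336,185), the box at (335,188), the grip at (177,186) and the guard frame at (182,144). In the side view the dial is at (236,164) and the grip at (255,243). Next I'll enlarge crops of these.

```bash
python3 - <<'E'
from h import *
t=cv2.imread("pics/top0.png");s=cv2.imread("pics/side0.png")
R=lambda i,x,y,w,h,W,H:cv2.resize(i[y:y+h,x:x+w],(W,H),interpolation=cv2.INTER_CUBIC)
a=R(t,300,160,66,60,396,360)  # 6x
b=R(s,212,145,50,50,360,360)  #7.2
c=R(t,125,90,110,115,229,240)
cv2.imwrite("pics/c0.png",np.hstack([a,b]))
c=R(t,130,90,100,110,400,440);d=R(s,136,176,134,147,400,440)
cv2.imwrite("pics/c1.png",np.hstack([c,d]))
E
```

```text
(no output)
```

View pics/c0.png

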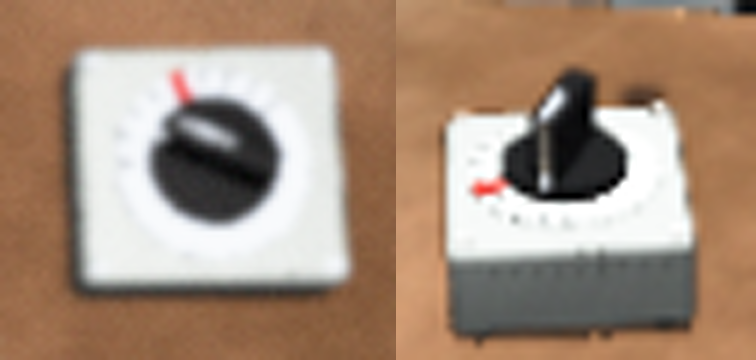

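View pics/c1.png

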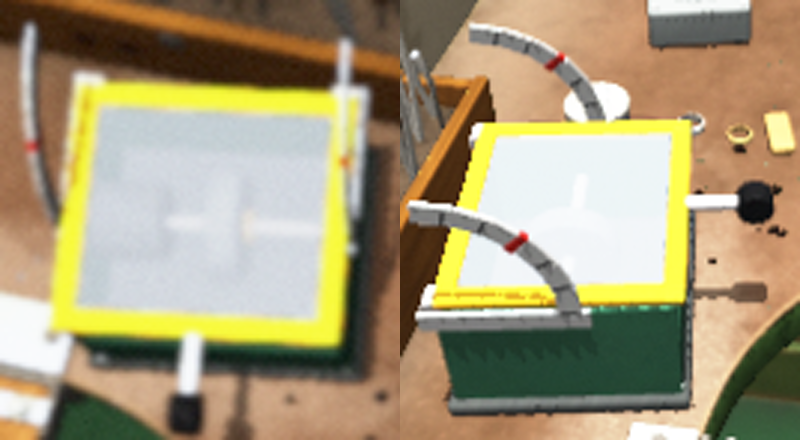

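```bash
cat > fit.py <<'E'
from h import *
from scipy.optimize import least_squares
P=read_camera("top"),read_camera("side")
def pt(x,y,ox,oy,s): return [(x+.5)/s-.5+ox,(y+.5)/s-.5+oy]
def W(q,X): c,s=np.cos(q[2]),np.sin(q[2]); X=np.array(X,float); return X@np.array([[c,s,0],[-s,c,0],[0,0,1]])+[q[0],q[1],0]
def fit(X,T,S,x0):
    f=lambda q:np.r_[(proj(P[0],W(q,X))-T).ravel(),(proj(P[1],W(q,X))-S).ravel()]
    r=least_squares(f,x0,loss="soft_l1"); print(r.x.round(3),f(r.x).round(1)); return r.x
a=lambda x,y:pt(x,y,300,160,6); b=lambda x,y:pt(x-396,y,212,145,7.2)
c=lambda x,y:pt(x,y,130,90,4); d=lambda x,y:pt(x-400,y,136,176,2.985)
if __name__=="__main__":
    # guard corners: rear-left, rear-right, front-right, front-left ; grip
    X=[[75,85,107],[75,-85,107],[-80,-85,107],[-80,85,107],[-125,0,103.5]]
    T=[c(92,80),c(340,88),c(347,347),c(52,332),c(185,411)]
    S=[d(433,305),d(483,124),d(690,121),d(684,303),d(755,202)]
    g=fit(X,T,S,[600,100,0])
    print("grip",W(g,[[-125,0,103.5]]),"hinge",W(g,[[75,0,103.5]]))
    X=[[50,55,46],[50,-55,46],[-50,-55,46],[-50,55,46]]
    T=[a(76,50),a(332,45),a(350,280),a(83,287)]
    S=[b(450,250),b(447,112),b(668,102),b(693,248)]
    S=[b(450,252),b(447,112),b(672,104),b(693,246)]
    q=fit(X,T,S,[600,-250,0]); print("axis front?",W(q,[[0,0,75]]))
    for nm,uv in(("disc top",a(216,160)),):print(nm,onz(P[0],uv,60))
    ax=W(q,[[0,0,0]])[0]
    ang=lambda v:-np.arctan2(v[1],v[0])+np.pi/2+q[2]   # clockwise from box +y
    print("tab top",[ang(onz(P[0],a(*u),50)-ax) for u in((175,72),(182,88),(188,103))],"side",[ang(onz(P[1],b(*u),50)-ax) for u in((473,190),(485,188),(505,183))])
    o=onz(P[0],a(170,120),85);i=onz(P[0],a(238,144),85);print("line top",o,i,ang(o-i))
    # line in side: outer lower end (546,187 bar foot) ; top line end
    o=onz(P[1],b(548,118),85);i=onz(P[1],b(562,80),85);print("side line",o,i,ang(o-i))
E
python3 fit.py
```

```text
[6.02228e+02 1.00517e+02 1.72000e-01] [-4.2  0.1  4.   1.1 -2.4 -1.  -1.5 -0.7  0.1  0.6 -1.2 -0.2 -0.9 -0.3
  0.3 -0.9  0.8 -2.   0.2 -0.3]
grip [[479.07312463  79.11797958 103.5       ]] hinge [[676.12059911 113.35674128 103.5       ]]
[ 5.88157e+02 -2.84603e+02  2.33000e-01] [-0.8 -0.4  0.5 -0.1  0.2  0.3 -0.1 -0.3 -0.2  0.3 -0.3  0.2  0.5 -0.3
  0.9 -0.8]
axis front? [[ 588.15733821 -284.60330108   75.        ]]
disc top [ 586.42815246 -284.36706248   60.        ]
tab top [np.float64(1.2348668045245852), np.float64(1.2389380521701778), np.float64(1.2364349389930045)] side [np.float64(1.2118677954329993), np.float64(1.1917608244587206), np.float64(1.183689131406885)]
line top [ 591.89151801 -259.4637567    85.        ] [ 588.21639155 -287.45202221   85.        ] 0.36389099227389343
side line [ 590.88513091 -264.15871755   85.        ] [ 590.91887767 -294.92381821   85.        ] 0.23223150474966384
```

```bash
python3 - <<'E'
from fit import *
def tri(u,v):
    A=[];B=[]
    for p,w in zip(P,(u,v)):
        o,r=ray(p,w);r/=np.linalg.norm(r);M=np.eye(3)-np.outer(r,r);A.append(M);B.append(M@o)
    return np.linalg.lstsq(np.vstack(A),np.hstack(B),rcond=None)[0]
g=tri(c(185,411),d(755,202));L=tri(c(33,146),d(515,243));R=tri(c(344,160),d(555,62))
print("grip",g,"ticks",L,R,"yaw",np.arctan2(-(L-R)[0],(L-R)[1]))
m=(L+R)/2;print("mid",m,"stem yaw",np.arctan2(*(m-g)[1::-1]),"dist",np.linalg.norm((m-g)[:2]),"expected",140)
for k,uv in((0,[c(52,332),c(347,347)]),(1,[d(684,303),d(690,121)])):
    a1,b1=[onz(P[k],u,107) for u in uv];v=a1-b1;print("front edge",a1,b1,np.linalg.norm(v),np.arctan2(-v[0],v[1]))
s=state();print(s["t"],s["joints"])
E
```

```text
grip [479.9195285   79.70261042 103.16651425] ticks [601.6180562  188.87210672 158.94169414] [630.68740614  16.29629277 158.9052082 ] yaw 0.16687741574416978
mid [616.15273117 102.58419974 158.92345117] stem yaw 0.16640579611019457 dist 138.14142260077432 expected 140
front edge [508.06907499 166.68803367 107.        ] [536.86344351  -3.02700457 107.        ] 172.14037836212296 0.16806263898079687
front edge [509.50833451 175.21697917 107.        ] [538.07219518   6.16014931 107.        ] 171.45292606937602 0.16737930311035132
0.9 [ 1.09440350e+00  4.90879870e-01  1.55891103e+00 -1.20210637e-05
  1.09169363e+00 -1.05580545e-01]
```

```bash
cat > go.py <<'E'
import sys; from h import *
from scipy.spatial.transform import Rotation as Ro
def go(tx,ty,tz,yaw):
    s=state(); R=Ro.from_euler("xyz",s["tcp_rot"]).as_matrix()
    d=R.T@(np.array([tx,ty,tz])-s["eef_pos"]); th=(s["tcp_rot"][2]-yaw+np.pi)%(2*np.pi)-np.pi
    print("t",round(s["t"],2),"shift",d.round(1),"turn",th.round(3),"len",np.linalg.norm(d).round(),"ft",np.round(s["ft_force"],1))
if __name__=="__main__": go(*map(float,sys.argv[1:]))
E
python3 go.py 588 -284.6 240 1.43
```

```text
t 0.9 shift [-6.512e+02 -6.772e+02 -4.000e-01] turn 1.341 len 939.0 ft [ 0.4  0.4 -0.2]
```

Emit:
jog_arm --motion '[[[-32,-34,0],0],[[-66,-68,0],0],[[-100,-104,0],0],[[-134,-139,0],0],[[-168,-174,0],0]]'

```text
t: 1.4
eef_pos: [320.3, 357.8, 239.8]
tcp_rot: [3.141, 0.0, 2.771]
ft_force: [1.6, 1.7, 0.2]
opening: 0.999
grip_force: 0.0
```

Emit:
jog_arm --motion '[[[-34,-35,0],0],[[-68,-70,0],0],[[-102,-105,0],0],[[-136,-140,0],0],[[-170,-175,0],0]]'

```text
t: 1.9
eef_pos: [415.5, 132.9, 239.9]
tcp_rot: [3.141, 0.001, 2.771]
ft_force: [1.4, 0.5, -0.5]
opening: 1.001
grip_force: 0.0
```

Emit:
jog_arm --motion '[[[-34,-35,0],0],[[-68,-70,0],0],[[-102,-105,0],0],[[-136,-140,0],0],[[-170,-175,0],0]]'

```text
t: 2.4
eef_pos: [510.5, -92.1, 239.8]
tcp_rot: [3.141, 0.001, 2.77]
ft_force: [0.2, 1.5, -0.4]
opening: 1.003
grip_force: 0.0
```

```bash
python3 go.py 588 -284.6 240 1.43
```

```text
t 2.4 shift [-1.420e+02 -1.513e+02 -1.000e-01] turn 1.34 len 208.0 ft [ 0.2  1.5 -0.4]
```

Emit:
jog_arm --motion '[[[-28,-30,0],0.134],[[-57,-60,0],0.268],[[-85,-91,0],0.402],[[-114,-121,0],0.536],[[-142,-151,0],0.67]]'

```text
t: 2.9
eef_pos: [588.1, -283.9, 239.6]
tcp_rot: [3.141, 0.0, 2.095]
ft_force: [0.0, 0.5, -0.3]
opening: 0.994
grip_force: 0.0
```

Emit:
jog_arm --motion '[[[0,0,12],0.134],[[0,0,24],0.268],[[0,0,36],0.402],[[0,0,48],0.536],[[0,0,60],0.67]]'

```text
t: 3.4
eef_pos: [587.7, -282.2, 179.1]
tcp_rot: [-3.142, -0.0, 1.425]
ft_force: [0.3, 1.4, -0.3]
opening: 1.001
grip_force: 0.0
```

```bash
python3 go.py 588 -284.6 84 1.43; python3 - <<'E'
from h import *
t=read_camera("top")["img"];s=read_camera("side")["img"]
R=lambda i,x,y,w,h,W,H:cv2.resize(i[y:y+h,x:x+w],(W,H),interpolation=cv2.INTER_CUBIC)
cv2.imwrite("pics/c2.png",np.hstack([R(t,270,150,130,130,400,400),R(s,170,70,130,130,400,400)]))
E
```

```text
t 3.4 shift [-2.4  0.7 95.1] turn -0.005 len 95.0 ft [ 0.3  1.4 -0.3]
```

View pics/c2.png

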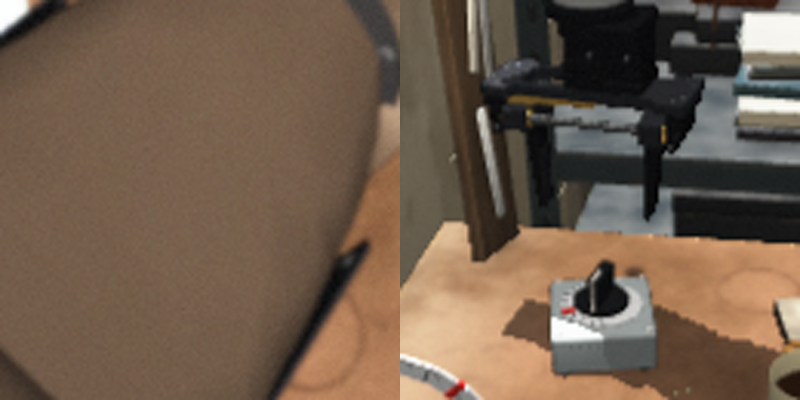

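The side crop shows the open fingers straddling the dial, which is at about (600,290) in the crop. I'll descend and close.

Emit:
jog_arm --motion '[[[-1,0,25],0],[[-2,1,50],0],[[-2,1,72],0],[[-2,1,88],0],[[-2,1,95],0]]'

```text
t: 4.0
eef_pos: [588.2, -284.1, 83.7]
tcp_rot: [-3.14, -0.001, 1.434]
ft_force: [-0.7, -0.2, -0.1]
opening: 1.001
grip_force: 0.0
```

Emit:
jog_arm --motion '[[[0,0,0],0],[[0,0,0],0],[[0,0,0],0],[[0,0,0],0],[[0,0,0],0]]' --grip 1

```text
t: 4.5
eef_pos: [588.5, -284.3, 85.1]
tcp_rot: [3.141, 0.0, 1.431]
ft_force: [0.4, 0.3, -0.8]
opening: 0.636
grip_force: 0.0
```

Emit:
jog_arm --motion '[[[0,0,0],0],[[0,0,0],0],[[0,0,0],0],[[0,0,0],0],[[0,0,0],0]]'

```text
t: 5.0
eef_pos: [588.4, -284.2, 84.6]
tcp_rot: [-3.142, -0.0, 1.431]
ft_force: [0.5, 0.2, 0.4]
opening: 0.218
grip_force: 0.0
```

Emit:
jog_arm --motion '[[[0,0,0],0],[[0,0,0],0],[[0,0,0],0],[[0,0,0],0],[[0,0,0],0]]'

```text
t: 5.5
eef_pos: [588.2, -284.2, 84.6]
tcp_rot: [-3.141, -0.0, 1.431]
ft_force: [-3.0, -1.4, 0.4]
opening: 0.144
grip_force: 29.8
```

```bash
python3 - <<'E'
from h import *
s=state();print(s["opening"]*95,s["grip_force"],s["ft_force"],s["moment"],s["eef_pos"],s["tcp_rot"])
E
```

```text
13.721021477840837 29.79103535413742 [-3.04006188 -1.43567805  0.37631449] [-2.59016805e-01  5.12683711e-01 -1.09831084e-04] [ 588.23708668 -284.21245927   84.55555634] [-3.14122287e+00 -1.32275342e-04  1.43080556e+00]
```

Emit:
jog_arm --motion '[[[0,0,0],0.085],[[0,0,0],0.17],[[0,0,0],0.255],[[0,0,0],0.34],[[0,0,0],0.425]]'

```text
t: 6.0
eef_pos: [588.5, -284.4, 84.6]
tcp_rot: [3.141, 0.0, 1.002]
ft_force: [-0.6, -2.1, -0.7]
opening: 0.144
grip_force: 29.9
```

Emit:
jog_arm --motion '[[[0,0,0],0.085],[[0,0,0],0.17],[[0,0,0],0.255],[[0,0,0],0.34],[[0,0,0],0.42]]'

```text
t: 6.5
eef_pos: [588.7, -284.6, 84.6]
tcp_rot: [3.141, -0.0, 0.582]
ft_force: [-0.8, -2.2, -1.2]
opening: 0.146
grip_force: 29.9
```

Emit:
jog_arm --motion '[[[0,0,0],0],[[0,0,0],0],[[0,0,0],0]]'

```text
t: 6.8
eef_pos: [588.6, -284.5, 84.6]
tcp_rot: [3.141, -0.0, 0.588]
ft_force: [0.2, -4.2, -3.6]
opening: 0.145
grip_force: 29.9
```

Emit:
jog_arm --motion '[[[0,0,0],0],[[0,0,0],0],[[0,0,0],0],[[0,0,0],0],[[0,0,0],0]]' --grip 0

```text
t: 7.3
eef_pos: [588.4, -284.1, 84.6]
tcp_rot: [-3.141, -0.0, 0.586]
ft_force: [-0.2, 0.4, -0.2]
opening: 0.509
grip_force: 0.0
```

Emit:
jog_arm --motion '[[[0,0,-20],0],[[0,0,-60],0],[[0,0,-105],0],[[0,0,-150],0],[[0,0,-165],0]]'

```text
t: 7.8
eef_pos: [589.3, -284.6, 254.7]
tcp_rot: [3.136, -0.003, 0.586]
ft_force: [0.0, -0.2, -0.7]
opening: 0.931
grip_force: 0.0
```

```bash
python3 go.py 479.5 79.5 250 0.167
```

```text
t 7.8 shift [ 109.9 -364.1    2.9] turn 0.419 len 380.0 ft [ 0.  -0.2 -0.7]
```

Emit:
jog_arm --motion '[[[13,-45,0],0.1],[[27,-90,0],0.2],[[41,-137,0],0.3],[[55,-184,0],0.4],[[69,-229,0],0.419]]'

```text
t: 8.3
eef_pos: [518.3, -53.5, 249.8]
tcp_rot: [-3.141, -0.0, 0.163]
ft_force: [1.5, 0.2, -0.3]
opening: 0.998
grip_force: 0.0
```

```bash
python3 - <<'E'
from h import *
t=read_camera("top")["img"];s=read_camera("side")["img"]
R=lambda i,x,y,w,h,W,H:cv2.resize(i[y:y+h,x:x+w],(W,H),interpolation=cv2.INTER_CUBIC)
cv2.imwrite("pics/c3.png",np.hstack([R(t,300,160,66,60,396,360),R(s,212,145,50,50,360,360)]))
E
python3 go.py 479.5 79.5 250 0.167
```

```text
t 8.4 shift [ -15.4 -135.2    0.2] turn 0.003 len 136.0 ft [0.1 0.3 0.5]
```

View pics/c3.png

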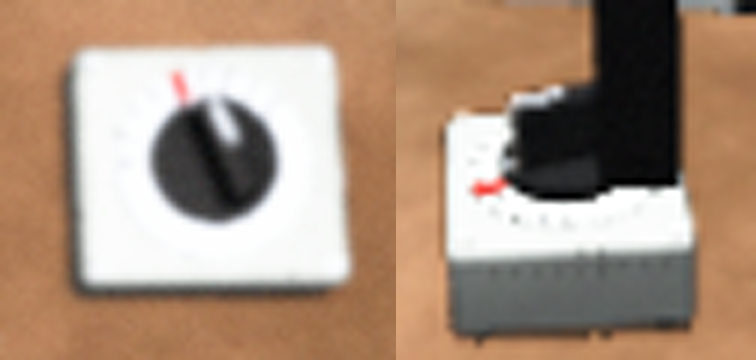

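```bash
python3 - <<'E'
from h import *
P={"top":read_camera("top"),"side":read_camera("side")}
ax=np.array([588.3,-284.4])
for n,(x0,y0,x1,y1) in {"top":(322,168,338,181),"side":(218,166,232,176)}.items():
    p=P[n];m=p["img"][y0:y1,x0:x1].astype(float)
    w=np.clip(m[...,2]-np.maximum(m[...,1],m[...,0])-50,0,None)
    if n=="top": w[:, :]=w
    ys,xs=np.mgrid[y0:y1,x0:x1];u=[(w*xs).sum()/w.sum(),(w*ys).sum()/w.sum()]
    X=onz(p,u,50)[:2]-ax;print(n,u,w.sum(),"tab rel",X,np.hypot(*X),"heading",np.arctan2(X[1],X[0]))
p=P["top"]
for h in(.5,.585,.65):
    d=np.array([np.cos(h),np.sin(h)]);pts=[[*(ax+r*d),z] for r,z in((22,85),(0,85),(-22,85),(35,50))]
    print(h,(((proj(p,pts)-[300,160])+.5)*6-.5).round(0).tolist())
a=lambda x,y:[(x+.5)/6-.5+300,(y+.5)/6-.5+160]
for o,i in(((213,95),(235,143)),):
    o,i=onz(p,a(*o),85),onz(p,a(*i),85);v=o-i;print(o,i,np.arctan2(v[1],v[0]))
# white line pixel PCA
m=p["img"][172:187,330:344].min(2).astype(int);print(m)
E
```

```text
top [np.float64(329.5), np.float64(173.7972972972973)] 222.0 tab rel [28.51337992 18.60848623] 34.04832732800607 heading 0.5782169154847133
side [np.float64(224.45709570957095), np.float64(170.6072607260726)] 606.0 tab rel [28.57686586 20.38589797] 35.103021214430974 heading 0.619643316480228
0.5 [[213.0, 90.0], [230.0, 142.0], [248.0, 195.0], [185.0, 81.0]]
0.585 [[208.0, 92.0], [230.0, 142.0], [253.0, 193.0], [178.0, 83.0]]
0.65 [[205.0, 93.0], [230.0, 142.0], [256.0, 192.0], [173.0, 85.0]]
[ 605.65346644 -274.3041681    85.        ] [ 588.35471069 -286.2233173    85.        ] 0.6033172141758785
[[213 246 250 245 249 252 251 244 244 249 251 250 248 246]
 [185 242 251 248 251 253 251 246 249 252 253 251 248 249]
 [158 227 248 250 250 251 248 245 250 253 253 250 249 251]
 [154 210 239 240 234 238 231 228 241 249 250 248 251 253]
 [173 200 210 187 185 216 205 178 181 214 233 245 252 253]
 [152 147 133 114 140 193 203 155 111 121 167 215 244 250]
 [ 99  77  60  58 111 186 221 185 115  72  87 139 206 238]
 [ 57  35  19  36  88 172 225 217 151  79  57  78 130 185]
 [ 44  26  14  28  61 133 207 228 188 109  62  57  71 117]
 [ 46  31  18  18  39  91 176 224 215 146  75  54  54  71]
 [ 49  41  22  22  24  63 129 199 209 162  89  55  50  57]
 [ 54  45  32  17  17  36  82 138 167 137  81  54  48  54]
 [ 52  49  37  21  15  25  53  83 102  88  62  46  46  55]
 [ 58  58  42  28  17  19  40  57  67  62  52  44  44  51]
 [ 57  56  48  33  19  14  26  47  54  55  50  42  44  46]]
```

Dial heading is 0.59 to 0.60 and the tab is 0.58 to 0.62, so the dial is set. Next is the guard grip.

Emit:
jog_arm --motion '[[[-4,-34,0],-0.003],[[-8,-68,0],-0.003],[[-12,-102,0],-0.003],[[-15,-128,0],-0.003],[[-15,-135,0],-0.003]]'

```text
t: 9.0
eef_pos: [482.1, 76.1, 249.6]
tcp_rot: [-3.141, -0.0, 0.171]
ft_force: [-0.1, -1.0, -0.6]
opening: 1.002
grip_force: 0.0
```

Emit:
jog_arm --motion '[[[0,0,30],0],[[0,0,60],0],[[0,0,70],0],[[0,0,70],0]]'

```text
t: 9.4
eef_pos: [482.3, 74.4, 178.7]
tcp_rot: [-3.141, 0.002, 0.169]
ft_force: [-0.5, 0.0, 0.6]
opening: 1.002
grip_force: 0.0
```

```bash
python3 go.py 479.5 79.5 109 0.167; python3 - <<'E'
from h import *
t=read_camera("top")["img"];s=read_camera("side")["img"]
R=lambda i,x,y,w,h,W,H:cv2.resize(i[y:y+h,x:x+w],(W,H),interpolation=cv2.INTER_CUBIC)
cv2.imwrite("pics/c4.png",np.hstack([R(t,110,90,150,150,400,400),R(s,150,130,180,180,400,400)]))
E
```

```text
t 9.4 shift [-1.7 -5.5 69.7] turn 0.002 len 70.0 ft [-0.5  0.   0.6]
```

View pics/c4.png

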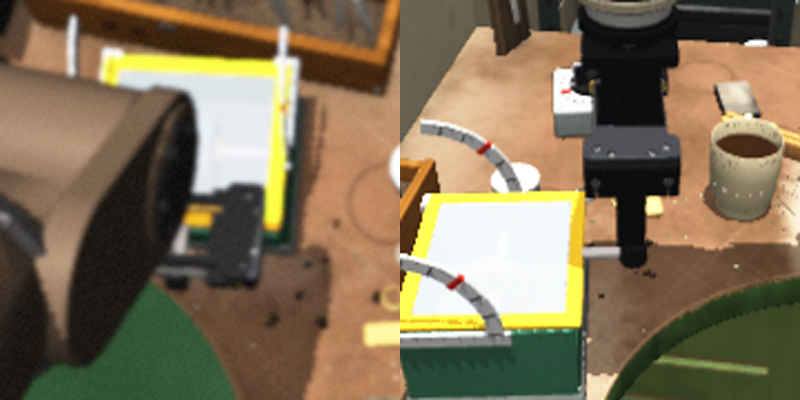

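The side crop shows the near finger at (632,230), in line with the grip roller behind it. I'll descend and grip.

Emit:
jog_arm --motion '[[[-2,-5,20],0],[[-2,-5,42],0],[[-2,-5,60],0],[[-2,-5,70],0],[[-2,-5,70],0]]'

```text
t: 10.0
eef_pos: [479.5, 79.8, 109.6]
tcp_rot: [-3.141, 0.0, 0.17]
ft_force: [0.3, -0.4, 0.8]
opening: 0.999
grip_force: 0.0
```

Emit:
jog_arm --motion '[[[0,0,0],0],[[0,0,0],0],[[0,0,0],0],[[0,0,0],0],[[0,0,0],0]]' --grip 1

```text
t: 10.5
eef_pos: [479.4, 80.0, 109.9]
tcp_rot: [3.142, -0.001, 0.17]
ft_force: [0.1, -0.0, 0.0]
opening: 0.635
grip_force: 0.0
```

Emit:
jog_arm --motion '[[[0,0,0],0],[[0,0,0],0],[[0,0,0],0],[[0,0,0],0],[[0,0,0],0]]'

```text
t: 11.0
eef_pos: [479.3, 80.0, 109.6]
tcp_rot: [-3.142, -0.0, 0.17]
ft_force: [-0.3, 0.8, 0.5]
opening: 0.212
grip_force: 0.0
```

Emit:
jog_arm --motion '[[[0,0,0],0],[[0,0,0],0],[[0,0,0],0]]'

```text
t: 11.3
eef_pos: [479.3, 79.5, 109.6]
tcp_rot: [3.141, -0.0, 0.17]
ft_force: [-0.2, -5.2, 0.3]
opening: 0.185
grip_force: 30.0
```

Emit:
jog_arm --motion '[[[1,0,-17],0],[[3,0,-35],0],[[7,0,-52],0],[[12,0,-68],0],[[19,0,-85],0]]'

```text
t: 11.8
eef_pos: [498.2, 82.7, 194.9]
tcp_rot: [3.141, 0.0, 0.17]
ft_force: [5.9, -3.5, -7.2]
opening: 0.186
grip_force: 30.0
```

Emit:
jog_arm --motion '[[[8,0,-15],0],[[17,0,-30],0],[[28,0,-44],0],[[40,0,-57],0],[[40,0,-57],0]]'

```text
t: 12.3
eef_pos: [538.3, 89.4, 252.3]
tcp_rot: [3.141, -0.0, 0.17]
ft_force: [-1.2, -6.6, 0.2]
opening: 0.189
grip_force: 30.0
```

Emit:
jog_arm --motion '[[[0,0,0],0],[[0,0,0],0],[[0,0,0],0]]'

```text
t: 12.6
eef_pos: [537.3, 89.2, 251.3]
tcp_rot: [3.14, -0.0, 0.17]
ft_force: [-0.2, -5.4, -0.4]
opening: 0.187
grip_force: 30.0
```

```bash
python3 - <<'E'
from h import *
s=state();d=np.array([676.5,113,103.5])-s["eef_pos"];print(np.degrees(np.arctan2(-d[2]-6,np.hypot(d[0],d[1]))),s["opening"],s["grip_force"],s["ft_force"])
t=read_camera("top")["img"];s=read_camera("side")["img"]
R=lambda i,x,y,w,h,W,H:cv2.resize(i[y:y+h,x:x+w],(W,H),interpolation=cv2.INTER_CUBIC)
cv2.imwrite("pics/c5.png",np.hstack([R(t,110,70,250,250,320,320),R(s,110,130,160,160,480,480)[:320] if 0 else R(s,120,130,160,128,400,320)]))
E
```

```text
45.129200480638474 0.18715197940680903 29.999865889549255 [-0.21404223 -5.42912523 -0.38522644]
```

View pics/c5.png

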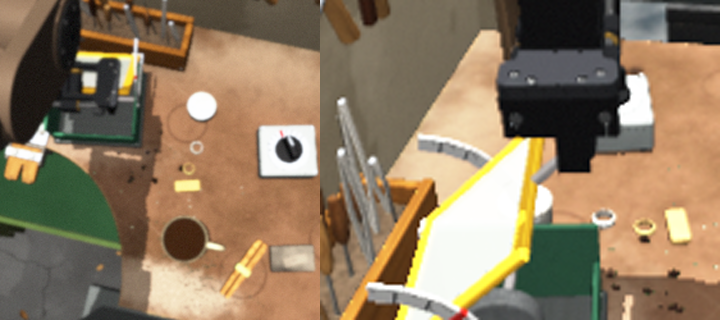

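The guard is open at about 45°, with its near edge meeting the red tick at (458,313). The grip still reads 30 N on the roller, and the other things look undisturbed. Handing in.

Emit:
jog_arm --motion '[[[0,0,0],0],[[0,0,0],0],[[0,0,0],0],[[0,0,0],0],[[0,0,0],0]]'

```text
t: 13.2
eef_pos: [537.3, 89.3, 251.3]
tcp_rot: [3.141, -0.0, 0.17]
ft_force: [0.8, -5.7, -0.3]
opening: 0.189
grip_force: 30.0
```

```bash
python3 -c "
from cell import *
s=state();print(s['opening'],s['grip_force'],s['eef_pos']);print(job_done())"
```

```text
0.18938228870516718 29.999870359897614 [537.32083207  89.25697015 251.34735527]
the job is handed in; nothing more can be done
None
```

I set the dial to the red index tab (camera estimates agree to about 0.03 rad), then lifted the guard to about 45° at the red tick and handed the job in at about 13 s, still holding the guard open by its grip.

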